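# Check that the cups have cooled, then lift the carrier

### The arm

A 6-joint arm with a two-finger parallel gripper is mounted at the origin on the work surface. World frame = base frame: x ahead of the robot, y to its left, z up, the work surface at z = 0. Lengths are in m, angles in degrees, forces in N, time in s.
With the tool pointing down it reaches from about 0.35 to 0.95 m from the base axis. Payload 17.4 kg.
Tool frame: the origin (TCP) lies midway between the tips of the shut fingers; the grasp point (between the pads) lies 19 mm behind it; x points along the fingers, y is the direction in which the jaws open and shut, and the axes are right-handed (so a half turn about x gives the same grasp; the last joint's range is limited). The gripper opens to 93 mm and grips with 3 to 60 N. Pads are 15 mm wide; open, the fingers measure 128 mm over their backs; the gripper's body (75 mm by 188 mm) begins 65 mm behind the grasp point.
Start: joints at [64.527, 6.646, 82.598, -0, 90.757, -2.166], TCP at [0.267, 0.62, 0.219] pointing down, gripper open.
Joint ranges: [-162.19, 162.19], [-47.58, 125.68], [4.15, 143.07], [-65.23, 245.23], [0.69, 171.88], [-170.13, 170.13]. Speed limits (degrees/s): [108.29, 108.29, 127.2, 180, 180, 180].

### API

Orientations are given as [roll, pitch, yaw] about the fixed x, y, z axes, in that order (R = Rz(yaw) Ry(pitch) Rx(roll)).
In Python, from rig import robot gives the robot as it stands.
- The arm moves only by the shell command python3 -m creep 'ROWS' [FORCE]. ROWS is JSON, a list of rows, each a list of 7 numbers: the turn, a rotation vector about the tool's x, y, z in degrees, then the shift along the tool's x, y, z in cm, then the closure, from -1 (fully open) to 1 (shut), so that 0 is half open. A call has 1 to 20 rows; each row shifts and turns the commanded pose from where the row before left it, along the tool's axes as they then stand; what a row does not reach is not made up. A row lasts 1/8 s, in which the tool goes at most 62.5 mm and 10.7 degrees, less where a joint would pass 70% of its speed; a pose out of reach is approached as far as the arm can. A call with a gripper value outside its range is refused whole. The fingers move at their own pace and stop on an object; FORCE is the grip in N (left out, the last holds). Time passes only in rows, so rows that do not move let the fingers close. It gives the time, the measured TCP pose, the force and the opening at its end, in the units of the state.
- robot.state(): the state, without advancing time (a new reading comes with each control period).
- robot.snapshot(name): name is "scene" or "top" or "wrist"; returns the picture (384x512x3 uint8, red, green, blue); there is no depth.
- robot.camera_info(name): a dict with "mtx" (3x3 intrinsics, pixels), "dist_coeffs" ([k1, k2, p1, p2, k3] as OpenCV has them; the pictures are not rectified), "R" (3x3) and "t" (3): a world point X has camera coordinates R X + t; the wrist camera has in their place "hand_eye" (4x4, takes a point from camera to tool coordinates, whose origin is the TCP and whose axes are the tool frame's). Camera axes: x right, y down, z forward; pixel columns grow to the right and rows downward; lengths in m; the calibration is good to about 2 mm. A picture is of the moment at which its call begins: read the wrist's pose just before it. camera_info takes no time and is no camera call.
- robot.sign_off(): hands the job in, once; it reports no verdict.
Trained networks look in the newest picture that a camera, given by its name, has taken for a name from the list of things; names that differ only in an ending like _2 or _b are one class to them, and where a whole thing is asked for, a point or a joint stands for the part that bears it (a point fixed in the world has none). Each returns a list of dicts, best first, with "p" (0 to 1); they miss things now and then, are a little off and sometimes report something else, mostly with a low value. They report only what shows in the picture. A call takes as long as a camera call. They do not tell look-alikes from the thing itself.
- robot.outline_of(thing, camera): "pixels" (384x512 bool, what is visible of it) and "box" ([left, top, right, bottom] in pixels, round what is visible of it).
The state is a dict: "time": time; "joint_positions": joint angles; "qd": joint speeds; "effort": joint torques, N m; "ee_pos": TCP position; "eef_rot": TCP orientation; "wrist_force": force on the tool from outside, world axes, zero at the start; "moment": the same for the moment, N m; "opening": finger opening in m.
Only numpy, scipy, OpenCV 4.12 (cv2) and the standard library are available. Lean on these libraries where they do the work, as an engineer would, in place of code of your own. Each camera call takes 0.05 s, during which the arm holds its last target. There are 200 camera calls.

### The job

Take the yellow spot thermometer from its tray, aim its nose at the middle of the blue cup from an open long side of the carrier, a hand's breadth (about 8 cm) off the cup's wall, hold that still for two seconds without touching the carrier or cups, and lay the thermometer back upright in its tray and let go of it. Then lift the carrier by its handle straight up, about 10 cm clear of the boards, with both cups standing in it, and finish while holding it there, steady and level. Leave everything else where it is.

Things in the scene. Friction and masses are not known exactly. Their poses are not given: they have to be found in the camera images.
- thermometer: yellow hand-held spot thermometer with a black nose, a bar 140 long, 30 wide, 36 high, 0.11 to 0.18 kg, lying upright in its tray. Origin: centre of its underside; x points forward out of the nose (the nose end is at x = +70), y left, z up. The flat yellow sides between x = -30 and x = +45 are the place to grip.
- nose (a point): centre of the thermometer's lens, at x = 70, z = 18 in the thermometer's frame, same axes: it looks along +x.
- tray: dark wooden tray of the thermometer, fixed, 220 (x) by 130 (y) outside, rim 15 high, walls and floor 5 thick. Origin: centre of its underside on the table; the thermometer's underside in it is 5 higher.
- boards: pile of pale wooden ware boards, fixed, 200 (x) by 300 (y), 60 high. Origin: centre of its underside on the table, z up; the carrier stands on its top, at z = 60.
- carrier: cup carrier with a grey floor, green painted uprights and green handle, standing loose on the pile: a floor board 110 (x) by 220 (y), 12 thick, a 5 lip along both long sides, an upright (36 by 10) at each end and a handle bar across their tops. 0.26 to 0.42 kg without cups. Origin: centre of its underside; y runs along the handle, x across it, z up. Its long sides (towards -x, the robot, and +x) are open; the short ends are closed by the uprights.
- handle (a point): middle of the carrier's handle bar, 135 above the carrier's underside. The green bar is 18 wide (carrier x), 20 high and 220 long (carrier y). Free space of 53 lies between its underside and the cups' rims. Carrier and cups balance here.
- blue_cup: blue ceramic cup standing loose in the carrier on one side of its middle, about 50 along carrier +y or -y (it changes); rim diameter 60, height 60, 0.1 kg. Origin: centre of its underside.
- blue_cup_mid (a point): the middle of the blue cup: on its axis, 30 above its underside.
- white_cup: white ceramic cup of the same size, standing loose in the carrier's other half. Origin: centre of its underside.
- glaze_jar: glaze jar, white with a wooden lid, diameter 72, height 100, stands by; leave it alone. Origin: centre of its underside.
- spray_bottle: clear spray bottle with white and orange head, diameter 72, height 206, stands by; leave it alone. Origin: centre of its underside.
- plaster_stamp: small plaster stamp, a round block of diameter 50, height 45, stands by; leave it alone. Origin: centre of its underside.
- slip_bowl: terracotta bowl, diameter 90, height 45, stands by; leave it alone. Origin: centre of its underside.
- spatula: wooden spatula lying flat, 170 long, stands by; leave it alone. Origin: centre of its underside.
Things that resemble listed ones, but are neither listed nor needed, are in the scene too. There is more than one size of the carrier; the job needs the larger.

How it is judged (in metres and radians):
On the way, in this order (a step that is already met when the one before it is completed fails the run):
1. the held thermometer aims still at the middle of the blue cup from an open side, about 8 cm off its wall, for over a second (contact force between the fingers and thermometer above 0.5 N and contact force between tray and thermometer below 0.05 N and x of blue_cup_mid in the frame of nose between 0.065 and 0.17 m and y of blue_cup_mid in the frame of nose between -0.016 and 0.016 m and z of blue_cup_mid in the frame of nose between -0.016 and 0.016 m and angle between the x axis of thermometer and the x axis of carrier, either way round below 0.75 rad and linear speed of thermometer below 0.03 m/s and angular speed of thermometer below 0.25 rad/s and z of carrier in the frame of boards between 0.05 and 0.066 m and horizontal distance between carrier and boards below 0.06 m), for 1.2 s.
2. the thermometer lies upright in its tray, let go, with the carrier still on the boards (z of thermometer in the frame of tray between 0 and 0.012 m and x of thermometer in the frame of tray between -0.06 and 0.06 m and y of thermometer in the frame of tray between -0.05 and 0.05 m and angle between thermometer's own z axis and vertical below 0.1 rad and linear speed of thermometer below 0.03 m/s and contact force between the fingers and thermometer below 0.05 N and z of carrier in the frame of boards between 0.05 and 0.066 m and horizontal distance between carrier and boards below 0.06 m), for 0.2 s.
At the end, for the whole second after the job is handed in: The fingers hold the carrier 6 to 16 cm above the boards (its middle within 10 cm sideways of theirs), nothing else carries it, it is level within 0.10 rad and still (under 25 mm/s and 0.15 rad/s); both cups stand upright on its floor; the thermometer lies upright and untouched in its tray (z of carrier in the frame of boards between 0.12 and 0.22 m and horizontal distance between carrier and boards below 0.1 m and angle between each of carrier, thermometer's own z axis and vertical below 0.1 rad and linear speed of carrier below 0.025 m/s and angular speed of carrier below 0.15 rad/s and contact force between the fingers and carrier above 1.5 N and contact force between boards and carrier below 0.05 N and z of blue_cup in the frame of carrier between 0.007 and 0.017 m and x of blue_cup in the frame of carrier between -0.03 and 0.03 m and y of blue_cup in the frame of carrier between -0.085 and 0.085 m and angle between each of blue_cup, white_cup's own z axis and vertical below 0.12 rad and z of white_cup in the frame of carrier between 0.007 and 0.017 m and x of white_cup in the frame of carrier between -0.03 and 0.03 m and y of white_cup in the frame of carrier between -0.085 and 0.085 m and z of thermometer in the frame of tray between 0 and 0.012 m and x of thermometer in the frame of tray between -0.06 and 0.06 m and y of thermometer in the frame of tray between -0.05 and 0.05 m and linear speed of thermometer below 0.03 m/s and contact force between the fingers and thermometer below 0.05 N); the arm keeps its last pose, push and grip.
It fails at once if a bystander is knocked over or moved more than 3 cm (distance of any of glaze_jar, spray_bottle, plaster_stamp, slip_bowl, spatula from where it was at the start of the episode above 0.03 m or angle between any of glaze_jar, spray_bottle, plaster_stamp, slip_bowl's own z axis and vertical above 0.5 rad).
It fails at once if the carrier or a cup is tipped by more than 0.3 rad (angle between any of carrier, blue_cup, white_cup's own z axis and vertical above 0.3 rad).
It fails at once if the thermometer pushes against the carrier or a cup (contact force between thermometer and carrier above 0.5 N or contact force between thermometer and blue_cup above 0.5 N or contact force between thermometer and white_cup above 0.5 N).
It also fails if it takes over 72 s, if anything falls off the work surface, if the arm or the gripper's body presses on something with over 40 N, if the wrist force passes 120 N, or if a joint passes its speed limit or range.

## Working session

There is one attempt and no reset: what is moved stays moved. The work goes in short steps, Python scripts to look and compute and a shell command to move; the robot and the scene stay as the last step left them, time stands still between calls to the robot, and variables do not carry over. Pictures are saved under pics/ and viewed, on a budget of 10 in all, crops included, one or two more only if the job needs it, and the job is handed in when it is done.

```bash
mkdir -p pics; python3 - <<'E'
from rig import robot
import cv2,numpy as np
print(robot.state())
for n in("scene","top"):
    im=robot.snapshot(n); cv2.imwrite(f"pics/{n}0.png",im[:,:,::-1])
    i=robot.camera_info(n); print(n,{k:np.round(v,4).tolist() for k,v in i.items() if k!='name' and not isinstance(v,str)})
    for t in("thermometer","tray","boards","carrier","handle","blue_cup","white_cup","glaze_jar","spray_bottle","plaster_stamp","slip_bowl","spatula"):
        for d in robot.outline_of(t,n): 
            m=d["pixels"]; ys,xs=np.nonzero(m)
            print(t,round(d["p"],2),np.round(d["box"]).tolist(),len(xs),xs.mean().round(1) if len(xs) else 0,ys.mean().round(1) if len(xs) else 0)
i=robot.camera_info("wrist"); print(i)
E
python3 -c "
import cv2;a=cv2.imread('pics/scene0.png');b=cv2.imread('pics/top0.png')
"
```

```text
{'time': 0.0, 'joint_positions': array([ 6.45263594e+01,  6.67399775e+00,  8.26364504e+01,  1.68689507e-03,
        9.07580260e+01, -2.16587518e+00]), 'qd': array([ 0.02034924, -0.01861441, -0.04513793, -0.01794947,  0.14959454,
        0.03457418]), 'effort': array([-1.89254642e-03, -7.21299791e+01, -6.22594857e+01,  7.78721482e-02,
        2.41305301e-02, -1.06653763e-04]), 'ee_pos': array([0.26698446, 0.61971773, 0.21789905]), 'eef_rot': array([ -93.57699744,   89.93150504, -116.88474159]), 'wrist_force': array([-0.3102924 ,  0.69595641,  0.14670553]), 'moment': array([ 0.00188437, -0.05552996, -0.00694435]), 'opening': 0.09272612794753506}
scene {'mtx': [[473.3162, 0.0, 254.3119], [0.0, 473.3162, 186.2903], [0.0, 0.0, 1.0]], 'dist_coeffs': [-0.1333, 0.0, 0.0, 0.0, 0.0], 'R': [[-0.4475, 0.8943, -0.0016], [0.7393, 0.3689, -0.5634], [-0.5033, -0.2533, -0.8262]], 't': [0.2154, -0.2835, 1.6089]}
thermometer 0.94 [133.0, 140.0, 160.0, 182.0] 515 147.2 158.9
thermometer 0.36 [379.0, 241.0, 398.0, 261.0] 309 389.0 248.3
tray 0.85 [110.0, 129.0, 182.0, 199.0] 2024 146.0 163.6
boards 0.69 
[... 2539 characters left out ...]
227.0, 223.0, 283.0] 942 199.2 256.5
spatula 0.48 [287.0, 225.0, 318.0, 258.0] 757 300.9 241.9
{'mtx': array([[295.82036921,   0.        , 254.09654248],
       [  0.        , 295.82036921, 193.04579237],
       [  0.        ,   0.        ,   1.        ]]), 'dist_coeffs': array([-0.04376366,  0.        ,  0.        ,  0.        ,  0.        ]), 'hand_eye': array([[-1.07161544e-03, -2.51782150e-01,  9.67783344e-01,
        -1.65917382e-01],
       [ 9.99998555e-01,  1.00772078e-03,  1.36945940e-03,
         8.09949785e-04],
       [-1.32006081e-03,  9.67783412e-01,  2.51780706e-01,
        -6.95991453e-02],
       [ 0.00000000e+00,  0.00000000e+00,  0.00000000e+00,
         1.00000000e+00]])}
```

View pics/top0.png

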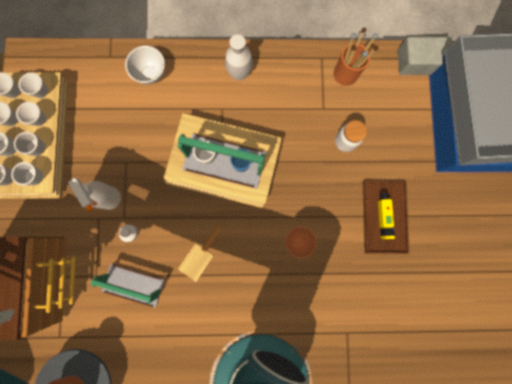

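View pics/scene0.png

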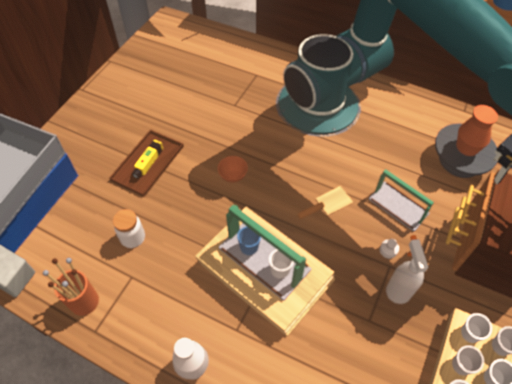

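The top view shows the larger carrier on the boards at about (222,158), with a small look-alike on the table at (130,284). The thermometer is in its tray at (386,215), with the glaze jar at (350,135) and the bowl at (300,242). The blue cup is at about (240,160), on the -y side, and the white cup is at (204,155). The other white cups at far left are decoys.

```bash
cat > h.py <<'E'
from rig import robot
import cv2,numpy as np
from scipy.spatial.transform import Rotation as Ro
def cam(n,st=None):
    i=robot.camera_info(n)
    if n!="wrist": return np.array(i["mtx"]),np.array(i["dist_coeffs"]),np.array(i["R"]),np.array(i["t"])
    st=st or robot.state(); T=np.eye(4);T[:3,:3]=Ro.from_euler('xyz',st["eef_rot"],degrees=True).as_matrix();T[:3,3]=st["ee_pos"]
    C=np.linalg.inv(T@np.array(i["hand_eye"])); return np.array(i["mtx"]),np.array(i["dist_coeffs"]),C[:3,:3],C[:3,3]
def plane(px,z,c):
    K,D,R,t=c; u=cv2.undistortPoints(np.array(px,float).reshape(-1,1,2),K,D)[:,0]
    d=np.c_[u,np.ones(len(u))]@R; o=-R.T@t
    return o+d*((z-o[2])/d[:,2])[:,None]
def proj(X,c):
    K,D,R,t=c; return cv2.projectPoints(np.array(X,float),cv2.Rodrigues(R)[0],t,K,D)[0][:,0]
def rect(mask,z,c):
    ys,xs=np.nonzero(mask); P=plane(np.c_[xs,ys],z,c)[:,:2].astype(np.float32)
    (m,(w,h),a)=cv2.minAreaRect(P); a=a if w>h else a+90
    return np.round(m,4),np.round((max(w,h),min(w,h)),4),round((a+90)%180-90,1)
def seg(im,lo,hi,box=None):
    m=cv2.inRange(cv2.cvtColor(im,cv2.COLOR_RGB2HSV),np.array(lo),np.array(hi))>0
    if box: k=np.zeros_like(m);k[box[1]:box[3],box[0]:box[2]]=1;m&=k
    n,l,s,_=cv2.connectedComponentsWithStats(m.astype(np.uint8)); 
    return l==1+np.argmax(s[1:,4]) if n>1 else m
E
python3 - <<'E'
from h import *
im=cv2.imread("pics/top0.png")[:,:,::-1].copy(); c=cam("top")
print("therm",rect(seg(im,(22,120,120),(35,255,255),(360,180,410,255)),.041,c))
print("handle",rect(seg(im,(60,80,40),(95,255,255),(170,125,275,200)),.205,c))
print("boards corners",plane([(182,115),(283,132),(267,206),(165,184)],.06,c).round(3).tolist())
print("tray",plane([(385,216)],.01,c).round(3), "jar",plane([(350,135)],.07,c).round(3),"bowl",plane([(300,242)],.03,c).round(3),"spray",plane([(110,195)],.05,c).round(3))
print("blue",plane([(240.4,162.9)],.1,c).round(3),"white",plane([(204,155)],.1,c).round(3))
for n,b in(("scene",(220,195,315,305)),):
    s=cv2.imread("pics/scene0.png")[:,:,::-1].copy(); print("handle sc",rect(seg(s,(60,80,40),(95,255,255),b),.205,cam(n)))
    print("therm sc",rect(seg(s,(22,120,120),(35,255,255),(110,129,182,199)),.035,cam(n)))
    print("blue sc",plane([(248,241)],.11,cam(n)).round(3))
st=robot.state(); print(Ro.from_euler('xyz',st["eef_rot"],degrees=True).as_matrix().round(3).tolist())
big=cv2.resize(im[110:260,160:420],None,fx=3,fy=3,interpolation=cv2.INTER_CUBIC); cv2.imwrite("pics/crop1.png",big[:,:,::-1])
E
```

```text
therm (array([ 0.4787, -0.3704]), array([0.0854, 0.0439]), 1.9)
handle (array([0.6158, 0.102 ]), array([0.2142, 0.0467]), 75.7)
boards corners [[0.768, 0.225, 0.06], [0.716, -0.071, 0.06], [0.499, -0.021, 0.06], [0.563, 0.27, 0.06]]
tray [[ 0.471 -0.38   0.01 ]] jar [[ 0.704 -0.266  0.07 ]] bowl [[ 0.395 -0.118  0.03 ]] spray [[0.534 0.428 0.05 ]]
blue [[0.615 0.053 0.1  ]] white [[0.638 0.154 0.1  ]]
handle sc (array([0.6341, 0.1052]), array([0.213, 0.016]), 75.1)
therm sc (array([ 0.4831, -0.3677]), array([0.0943, 0.0459]), 1.4)
blue sc [[0.626 0.055 0.11 ]]
[[0.0, 0.396, 0.918], [0.0, 0.918, -0.396], [-1.0, 0.0, 0.0]]
```

View pics/crop1.png

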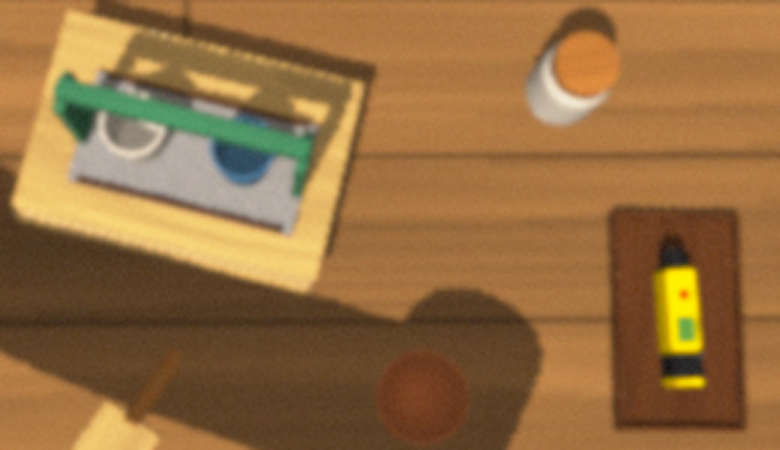

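Nose candidates: the only thermometer is the one in the tray at (386,215), and its black nose points toward +x at (384,190). I choose the carrier on the boards over the small one at (130,284). Its long axis is about 75.5°, so its yaw is about -14.5°. Next I move over the tray.

```bash
R='[0,0,0,-0.2,-4.13,2.92,-1]'; python3 -m creep '[[0,0,0,-0.2,-4.1,2.9,-1],[0,0,0,-0.2,-4.1,2.9,-1],[0,0,0,-0.2,-4.1,2.9,-1],[0,0,0,-0.2,-4.1,2.9,-1],[0,0,0,-0.2,-4.1,2.9,-1],[0,0,0,-0.2,-4.1,2.9,-1],[0,0,0,-0.2,-4.1,2.9,-1],[0,0,0,-0.2,-4.1,2.9,-1],[0,0,0,-0.2,-4.1,2.9,-1],[0,0,0,-0.2,-4.1,2.9,-1],[0,0,0,-0.2,-4.1,2.9,-1],[0,0,0,-0.2,-4.1,2.9,-1],[0,0,0,-0.2,-4.1,2.9,-1],[0,0,0,-0.2,-4.1,2.9,-1],[0,0,0,-0.2,-4.1,2.9,-1],[0,0,0,-0.2,-4.1,2.9,-1],[0,0,0,-0.2,-4.1,2.9,-1],[0,0,0,-0.2,-4.1,2.9,-1],[0,0,0,-0.2,-4.1,2.9,-1],[0,0,0,-0.2,-4.1,2.9,-1]]'
python3 -m creep '[[-9,0,0,0,0,0,-1],[-9,0,0,0,0,0,-1],[-9,0,0,0,0,0,-1],[0,0,0,0,0,0,-1],[0,0,0,0,0,0,-1]]'
python3 - <<'E'
from h import *
st=robot.state(); im=robot.snapshot("wrist"); cv2.imwrite("pics/w1.png",im[:,:,::-1]); c=cam("wrist",st)
m=seg(im,(22,120,100),(35,255,255)); print("yellow",rect(m,.041,c))
for t in("thermometer","tray"):
    for d in robot.outline_of(t,"wrist"): print(t,d["p"],d["box"],rect(d["pixels"],.041 if t[1]=="h" else .015,c))
E
```

```text
time: 3.8
ee_pos: [0.4754, -0.3644, 0.2588]
eef_rot: [-1.2, 90.0, -24.5]
wrist_force: [-0.3, -0.3, 0.4]
opening: 0.0932
time: 4.42
ee_pos: [0.4753, -0.3626, 0.2587]
eef_rot: [-48.2, 90.0, -44.7]
wrist_force: [-0.4, -0.7, 0.1]
opening: 0.0931
yellow (array([ 0.4809, -0.3749]), array([0.0807, 0.03  ]), 1.4)
thermometer 0.79 [236.4, 118.1, 258.7, 214.2] (array([ 0.4743, -0.3732]), array([0.1329, 0.0294]), 2.6)
thermometer 0.61 [195.1, 78.6, 294.5, 241.5] (array([ 0.4676, -0.3788]), array([0.2059, 0.123 ]), -0.6)
tray 0.81 [195.2, 81.2, 295.9, 243.3] (array([ 0.4718, -0.3796]), array([0.2194, 0.13  ]), -1.1)
```

View pics/w1.png

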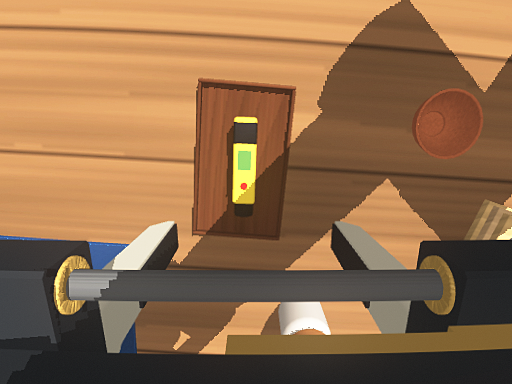

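The wrist view shows the thermometer in the tray at about (245,165), with the nose at the bottom (243,210). Image-down is +x, so the nose points toward +x. The bowl is at (448,122) and the jar is at (300,320). I descend with the jaws partly closed to stay inside the tray walls.

```bash
python3 -m creep '[[1.5,0,0,0,-1.2,0.4,-0.2],[0,0,0,5,0,0,-0.2],[0,0,0,5,0,0,-0.2],[0,0,0,5,0,0,-0.2],[0,0,0,3,0,0,-0.2],[0,0,0,2,0,0,-0.2],[0,0,0,0,0,0,-0.2],[0,0,0,0,0,0,-0.2]]'
python3 - <<'E'
from h import *
st=robot.state(); im=robot.snapshot("wrist"); cv2.imwrite("pics/w2.png",im[:,:,::-1]); c=cam("wrist",st)
m=seg(im,(22,120,100),(35,255,255)); print("yellow",rect(m,.041,c)); print(st["ee_pos"],st["wrist_force"])
E
```

```text
time: 5.58
ee_pos: [0.4806, -0.375, 0.0601]
eef_rot: [-44.0, 89.9, -41.9]
wrist_force: [-0.4, -1.1, 0.1]
opening: 0.0556
yellow (array([ 0.4779, -0.3752]), array([0.0746, 0.0296]), 1.4)
[ 0.4806464  -0.37496376  0.060073  ] [-0.417118   -1.09171132  0.09525824]
```

View pics/w2.png

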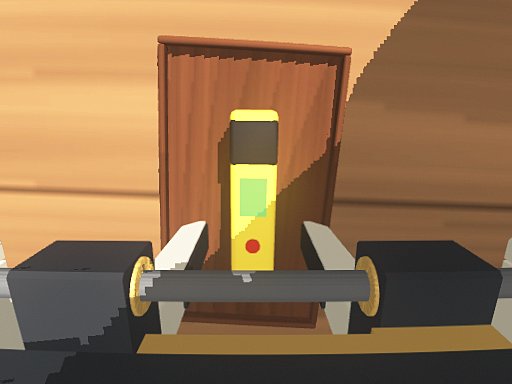

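The jaws straddle the thermometer (tail at (254,112), red dot at (252,246)) and are well centred. I go down and grip.

```bash
python3 -m creep '[[0,0,0,2.5,0,0,-0.2],[0,0,0,2.2,0,0,-0.2],[0,0,0,0.2,0,0,-0.2],[0,0,0,0,0,0,1],[0,0,0,0,0,0,1],[0,0,0,0,0,0,1],[0,0,0,0,0,0,1],[0,0,0,0,0,0,1]]' 25
python3 - <<'E'
from h import *
print(plane([(254,111)],.039,cam("top")) if 0 else "")
st=robot.state(); im=robot.snapshot("wrist"); c=cam("wrist",st); cv2.imwrite("pics/w3.png",im[:,:,::-1])
ys,xs=np.nonzero(seg(im,(22,120,100),(35,255,255))); print(ys.min(),ys.max())
top=cv2.imread("pics/w2.png")[:,:,::-1].copy(); s2=dict(st); s2["ee_pos"]=np.array([.4806,-.375,.0601]); s2["eef_rot"]=[-44.0,89.9,-41.9]
print("tail",plane([(254,111)],.039,cam("wrist",s2)),"band end",plane([(254,164)],.041,cam("wrist",s2)))
E
```

```text
time: 6.62
ee_pos: [0.4804, -0.3747, 0.0104]
eef_rot: [-43.9, 89.9, -41.7]
wrist_force: [-0.5, -0.4, 5.9]
opening: 0.0298

181 270
tail [[ 0.40832584 -0.37679748  0.039     ]] band end [[ 0.44066755 -0.37557022  0.041     ]]
```

```bash
python3 -m creep '[[0,0,0,-1,0,0,1],[0,0,0,-3,0,0,1],[0,0,0,-4,0,0,1],[8,0,0,-3,0,0,1],[8.5,0,0,0,0,0,1],[0,0,0,0,0,0,1]]'
python3 - <<'E'
from h import *
print(robot.state()["opening"])
im=robot.snapshot("top"); tc=cam("top"); sc=cam("scene"); s=robot.snapshot("scene")
cv2.imwrite("pics/top1.png",im[:,:,::-1]);cv2.imwrite("pics/scene1.png",s[:,:,::-1])
print("handle top",plane([(180,140),(264,160)],.205,tc).mean(0), plane([(180,140),(264,160)],.205,tc))
m=seg(s,(95,90,30),(125,255,255),(230,220,275,262)); ys,xs=np.nonzero(m); print("blue scene px",xs.min(),xs.max(),ys.min(),ys.max(),m.sum())
m2=seg(im,(95,90,30),(125,255,255),(220,140,265,180)); y2,x2=np.nonzero(m2); print("blue top px",x2.min(),x2.max(),y2.min(),y2.max(),m2.sum())
a=np.linspace(0,2*np.pi,200)
# fit cup xy to silhouettes' extents in scene (left/right/bottom), given height
from scipy.optimize import least_squares
def ext(p,c): 
    P=np.array([[p[0]+r*np.cos(t),p[1]+r*np.sin(t),z] for t in a for r,z in((.03,.132),(.022,.072))]); q=proj(P,c); return q.min(0),q.max(0)
def sc_ext(p): return ext(p,sc)
cands=[(.6215,.0566),(.615,.053),(.626,.055)]
for p in cands: print(p,"scene",np.round(ext(p,sc),1).tolist(),"top",np.round(ext(p,tc),1).tolist())
big=cv2.resize(s[190:310,190:340],None,fx=3,fy=3,interpolation=cv2.INTER_CUBIC); b2=cv2.resize(im[115:215,160:290],(468,360),interpolation=cv2.INTER_CUBIC)
q=proj([[.6215,.0566,.102]],sc)[0]; q2=proj([[.6215,.0566,.132]],tc)[0]
cv2.circle(big,tuple(int(v) for v in (q-[190,190])*3),3,(255,0,0),-1); cv2.circle(b2,tuple(int(v) for v in (q2-[160,115])*3.6),3,(255,0,0),-1)
out=np.zeros((720,468,3),np.uint8); out[:360,:450]=big; out[360:]=b2; out=cv2.resize(out,(390,600)); cv2.imwrite("pics/cmp.png",out[:,:,::-1])
E
```

```text
time: 7.42
ee_pos: [0.48, -0.3743, 0.1201]
eef_rot: [-26.3, 90.0, -40.6]
wrist_force: [-0.7, -0.1, -1.7]
opening: 0.0298
0.02975580682747304
handle top [0.62528869 0.09643822 0.205     ] [[ 0.65083556  0.2004368   0.205     ]
 [ 0.59974181 -0.00756037  0.205     ]]
blue scene px 238 244 228 242 32
blue top px 231 250 158 170 156
(0.6215, 0.0566) scene [[237.3, 225.1], [261.4, 254.3]] top [[227.7, 147.2], [250.1, 170.5]]
(0.615, 0.053) scene [[237.2, 222.6], [261.3, 251.7]] top [[229.1, 149.6], [251.4, 172.7]]
(0.626, 0.055) scene [[235.9, 226.3], [260.1, 255.5]] top [[228.3, 145.6], [250.7, 168.9]]
```

View pics/cmp.png

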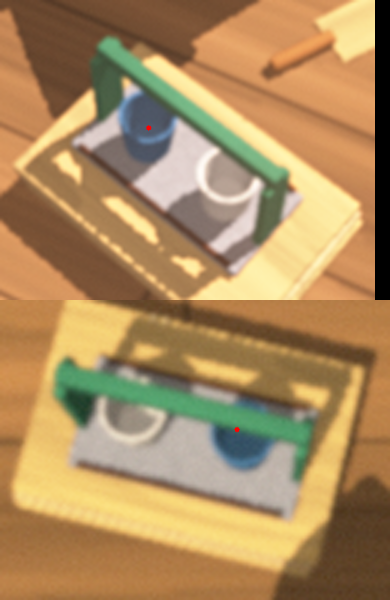

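The red mark for the cup estimate (0.621, 0.056) sits on the blue cup in both views, so it holds. I move to the aiming pose.

```bash
python3 -m creep '[[0,0,0,0,4.52,-2.94,1],[0,0,0,0,4.52,-2.94,1],[0,0,0,0,4.52,-2.94,1],[0,0,0,0,4.52,-2.94,1],[0,0,0,0,4.52,-2.94,1],[0,0,0,0,4.52,0,1],[0,0,0,0,4.52,0,1],[0,0,0,0,4.52,0,1],[0,0,0,0,4.52,0,1],[0,0,0,0,4.52,0,1],[0,0,0,1.5,0,0,1],[0,0,0,1.6,0,0,1],[0,0,0,0,0,0,1],[0,0,0,0,0,0,1]]'
python3 - <<'E'
from h import *
st=robot.state(); R=Ro.from_euler('xyz',st["eef_rot"],degrees=True).as_matrix(); p=np.array(st["ee_pos"])
nose=p+R@[-.0126,0,.0675]; print("nose",nose,"cup in nose (fwd,left,up)",R.T@(np.array([.621,.056,.102])-nose)," tool x,y,z")
im=robot.snapshot("scene"); c=cam("scene"); t=robot.snapshot("top"); ct=cam("top")
def mark(im,c):
    im=im.copy()
    for X,col in((nose,(255,0,0)),([.621,.056,.102],(255,0,255))):
        cv2.circle(im,tuple(int(round(v)) for v in proj([X],c)[0]),2,col,-1)
    return im
o=np.vstack([cv2.resize(mark(im,c)[150:300,150:350],(800,600))[::2,::2],cv2.resize(mark(t,ct)[100:250,160:360],(800,600))[::2,::2]])
cv2.imwrite("pics/aim.png",o[:,:,::-1])
E
```

```text
time: 9.28
ee_pos: [0.4494, 0.0992, 0.0889]
eef_rot: [-3.1, 90.0, -17.5]
wrist_force: [-0.6, -0.2, -1.1]
opening: 0.03
nose [0.51476165 0.08244832 0.10145919] cup in nose (fwd,left,up) [-0.00052737  0.00072316  0.10947873]  tool x,y,z
```

View pics/aim.png

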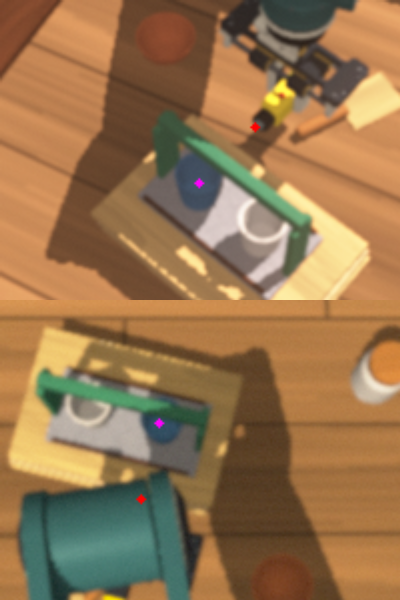

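The scene view shows the thermometer's nose tip on the computed mark at (255,127), pointing at the cup marker. I hold, then go back the way I came.

```bash
python3 -m creep '[[0,0,0,0,0,0,1],[0,0,0,0,0,0,1],[0,0,0,0,0,0,1],[0,0,0,0,0,0,1],[0,0,0,0,0,0,1],[0,0,0,0,0,0,1],[0,0,0,0,0,0,1],[0,0,0,0,0,0,1],[0,0,0,0,0,0,1],[0,0,0,0,0,0,1],[0,0,0,0,0,0,1],[0,0,0,0,0,0,1],[0,0,0,0,0,0,1],[0,0,0,0,0,0,1],[0,0,0,0,0,0,1],[0,0,0,0,0,0,1],[0,0,0,0,0,0,1],[0,0,0,0,0,0,1]]'
python3 -m creep '[[0,0,0,-3.1,0,0,1],[0,0,0,0,-4.52,0,1],[0,0,0,0,-4.52,0,1],[0,0,0,0,-4.52,0,1],[0,0,0,0,-4.52,0,1],[0,0,0,0,-4.52,0,1],[0,0,0,0,-4.52,2.94,1],[0,0,0,0,-4.52,2.94,1],[0,0,0,0,-4.52,2.94,1],[0,0,0,0,-4.52,2.94,1],[0,0,0,0,-4.52,2.94,1],[-8.5,0,0,0,0,0,1],[-8,0,0,0,0,0,1],[0,0,0,0,0,0,1],[0,0,0,0,0,0,1]]'
```

```text
time: 11.62
ee_pos: [0.4493, 0.0999, 0.0886]
eef_rot: [168.1, 90.0, 153.7]
wrist_force: [0.3, 0.8, -2.1]
opening: 0.0296
time: 13.5
ee_pos: [0.4801, -0.3743, 0.1197]
eef_rot: [-30.8, 90.0, -28.8]
wrist_force: [0.7, 0.1, -1.5]
opening: 0.0299
```

```bash
python3 -m creep '[[0,0,0,4,0,0,1],[0,0,0,4,0,0,1],[0,0,0,1.5,0,0,1],[0,0,0,0.8,0,0,1],[0,0,0,0.4,0,0,1],[0,0,0,0.2,0,0,1],[0,0,0,0,0,0,1],[0,0,0,0,0,0,-0.2],[0,0,0,0,0,0,-0.2],[0,0,0,0,0,0,-0.2],[0,0,0,0,0,0,-0.2],[0,0,0,0,0,0,-0.2],[0,0,0,-3,0,0,-0.2],[0,0,0,-5,0,0,-0.2],[0,0,0,-6,0,0,-0.2],[0,0,0,-6,0,0,-0.2],[0,0,0,-5,0,0,-0.2],[0,0,0,0,0,0,-0.2]]'
python3 - <<'E'
from h import *
st=robot.state(); im=robot.snapshot("wrist"); cv2.imwrite("pics/w4.png",im[:,:,::-1]); c=cam("wrist",st)
print("yellow",rect(seg(im,(22,120,100),(35,255,255)),.041,c))
for t in("thermometer","tray"):
    for d in robot.outline_of(t,"wrist"): print(t,d["p"],rect(d["pixels"],.041 if t[1]=="h" else .015,c))
E
```

```text
time: 15.75
ee_pos: [0.4809, -0.375, 0.2653]
eef_rot: [-42.7, 89.6, -40.5]
wrist_force: [-0.4, -0.1, -0.3]
opening: 0.0557
yellow (array([ 0.4808, -0.3738]), array([0.0813, 0.0298]), 2.8)
thermometer 0.93 (array([ 0.4744, -0.3729]), array([0.1316, 0.031 ]), 2.0)
tray 0.86 (array([ 0.4723, -0.3797]), array([0.2203, 0.1295]), -1.1)
```

View pics/w4.png

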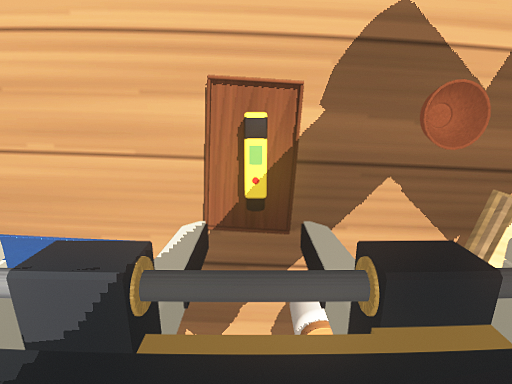

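The thermometer is back upright in the tray at (256,160), which puts it about (2–6, 6) mm from the tray centre, and it is released. Next I go to the handle.

```bash
python3 -m creep '[[0,0,0,-0.4,5.21,1.86,-1],[0,0,0,-0.4,5.21,1.86,-1],[0,0,0,-0.4,5.21,1.86,-1],[0,0,0,-0.4,5.21,1.86,-1],[0,0,0,-0.4,5.21,1.86,-1],[0,0,0,-0.4,5.21,1.86,-1],[0,0,0,-0.4,5.21,1.86,-1],[0,0,0,-0.4,5.21,1.86,-1],[0,0,0,-0.4,5.21,1.86,-1],[-10.5,0,0,0,0,0,-1],[-10.5,0,0,0,0,0,-1],[-10.5,0,0,0,0,0,-1],[-10.5,0,0,0,0,0,-1],[-10.5,0,0,0,0,0,-1],[-10.5,0,0,0,0,0,-1],[-10.3,0,0,0,0,0,-1],[0,0,0,0,0,0,-1],[0,0,0,0,0,0,-1],[0,0,0,0,0,0,-1]]'
python3 - <<'E'
from h import *
st=robot.state(); im=robot.snapshot("wrist"); cv2.imwrite("pics/w5.png",im[:,:,::-1]); c=cam("wrist",st)
R=Ro.from_euler('xyz',st["eef_rot"],degrees=True).as_matrix(); print(st["ee_pos"],"tool z yaw",np.degrees(np.arctan2(R[1,2],R[0,2])),st["joint_positions"].round(1))
m=seg(im,(60,80,40),(95,255,255)); ys,xs=np.nonzero(m); print("green",rect(m,.205,c),xs.min(),xs.max(),ys.min(),ys.max())
E
```

```text
time: 18.27
ee_pos: [0.6294, 0.1006, 0.2963]
eef_rot: [111.8, 90.0, -172.9]
wrist_force: [0.2, -1.0, 0.5]
opening: 0.0932
[0.62936929 0.10061094 0.29625589] tool z yaw 75.35303166422933 [   6.8    1.4   81.    -0.    97.6 -158.6]
green (array([0.6281, 0.0841]), array([0.1812, 0.0321]), 75.4) 231 270 68 269
```

View pics/w5.png

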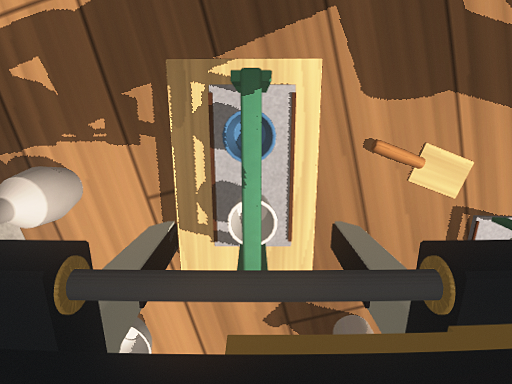

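The view shows the handle bar at col 252, midway between the fingers, over the blue cup (248,135) and the white cup (252,222). I check the centre along the handle using the floor board's far corners.

```bash
python3 - <<'E'
from h import *
c=cam("wrist"); e=plane([(210,86),(296,86)],.072,c); u=np.array([np.cos(np.radians(75.4)),np.sin(np.radians(75.4)),0])
print(e, e.mean(0)+.11*u); b=plane([(167,60),(322,59)],.06,c); print(b,b.mean(0)+.15*u)
bar=plane([(252,150),(252,220)],.205,c); print(bar)
E
```

```text
[[ 0.65638925 -0.01538224  0.072     ]
 [ 0.55202356  0.01169883  0.072     ]] [0.63193404 0.1046063  0.072     ]
[[ 0.70184154 -0.06142679  0.06      ]
 [ 0.51082498 -0.01286633  0.06      ]] [0.64414366 0.10800982 0.06      ]
[[0.62107159 0.06134967 0.205     ]
 [0.63731012 0.12350197 0.205     ]]
```

```bash
python3 -m creep '[[0,0,0,2,-0.15,0.4,-1],[0,0,0,4,0,0,-1],[0,0,0,4,0,0,-1],[0,0,0,1.9,0,0,-1],[0,0,0,0,0,0,-1],[0,0,0,0,0,0,1],[0,0,0,0,0,0,1],[0,0,0,0,0,0,1],[0,0,0,0,0,0,1],[0,0,0,0,0,0,1],[0,0,0,0,0,0,1],[0,0,0,0,0,0,1]]' 45
python3 -m creep '[[0,0,0,-0.4,0,0,1],[0,0,0,-0.8,0,0,1],[0,0,0,-1.0,0,0,1],[0,0,0,-1,0,0,1],[0,0,0,-1,0,0,1],[0,0,0,-1,0,0,1],[0,0,0,-1,0,0,1],[0,0,0,-1,0,0,1],[0,0,0,-1,0,0,1],[0,0,0,-1,0,0,1],[0,0,0,-0.6,0,0,1],[0,0,0,-0.3,0,0,1],[0,0,0,-0.1,0,0,1],[0,0,0,0,0,0,1],[0,0,0,0,0,0,1],[0,0,0,0,0,0,1],[0,0,0,0,0,0,1],[0,0,0,0,0,0,1]]'
python3 - <<'E'
from h import *
st=robot.state(); print(st["opening"],st["wrist_force"],st["moment"])
a=robot.snapshot("scene"); w=robot.snapshot("wrist")
cv2.imwrite("pics/end.png",np.vstack([cv2.resize(a[100:300,130:380],(500,400))[:,:], cv2.resize(w,(500,375))[:200]])[:,:,::-1])
E
```

```text
time: 19.82
ee_pos: [0.6319, 0.1041, 0.1776]
eef_rot: [1.0, 90.0, 76.5]
wrist_force: [-0.4, -0.3, 0.3]
opening: 0.0274
time: 22.08
ee_pos: [0.6319, 0.1041, 0.2796]
eef_rot: [110.8, 90.0, -173.7]
wrist_force: [-0.8, -0.3, -5.3]
opening: 0.0175
0.017516492941630556 [-0.792487   -0.30558253 -5.26553604] [ 0.13349722  0.07321444 -0.00852128]
```

View pics/end.png

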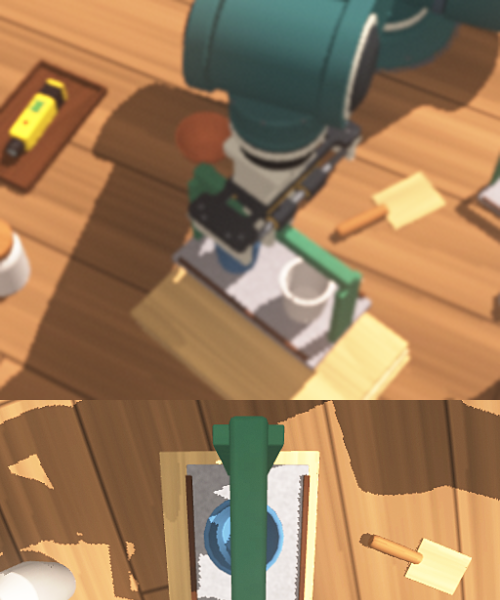

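The carrier is up with the blue cup in it at (240,255) and the white cup at (307,283). The thermometer is in its tray at (35,115). I check that it is level by comparing the predicted far corners with the seen ones, let it settle, and look for drift.

```bash
python3 -m creep '[[0,0,0,0,0,0,1],[0,0,0,0,0,0,1],[0,0,0,0,0,0,1],[0,0,0,0,0,0,1]]'
python3 - <<'E'
from h import *
st=robot.state(); w=robot.snapshot("wrist"); c=cam("wrist",st)
u=np.array([.252,.968,0]);v=np.array([.968,-.252,0]);C=np.array([.6323,.1045,0])
for th in(-.1,0,.1):
    e=C-.11*np.cos(th)*u; zf=.158+.012-.11*np.sin(th); 
    s=.123*np.sin(th)  # floor swings about handle
    P=[e-s*u+.055*k*v+[0,0,zf] for k in(-1,1)]+[C-.11*u*np.cos(th)+k*.009*v+[0,0,.303-.11*np.sin(th)] for k in(-1,1)]
    print(th,proj(P,c).round(0).tolist())
m=seg(w,(60,80,40),(95,255,255)); ys,xs=np.nonzero(m); print("green rows",ys.min(),[ (y,xs[ys==y].min(),xs[ys==y].max()) for y in(ys.min(),ys.min()+10,ys.min()+30,150)])
cv2.imwrite("pics/fin.png",cv2.resize(w[:200,130:380],(800,600))[:,:,::-1])
print(st["wrist_force"],st["moment"],st["qd"].round(2))
E
```

```text
time: 22.68
ee_pos: [0.6319, 0.1041, 0.2796]
eef_rot: [124.6, 90.0, -159.9]
wrist_force: [0.9, -0.8, -6.2]
opening: 0.0177
-0.1 [[319.0, 83.0], [189.0, 82.0], [276.0, 14.0], [232.0, 14.0]]
0 [[317.0, 69.0], [191.0, 68.0], [275.0, 21.0], [233.0, 21.0]]
0.1 [[315.0, 57.0], [193.0, 56.0], [273.0, 29.0], [235.0, 29.0]]
green rows 17 [(np.int64(17), np.int64(239), np.int64(268)), (np.int64(27), np.int64(218), np.int64(290)), (np.int64(47), np.int64(219), np.int64(288)), (150, np.int64(236), np.int64(271))]
[ 0.85715166 -0.80212591 -6.18172075] [0.10324185 0.08709946 0.00082594] [ 0.   -0.01  0.06 -0.11 -0.03 -0.11]
```

View pics/fin.png

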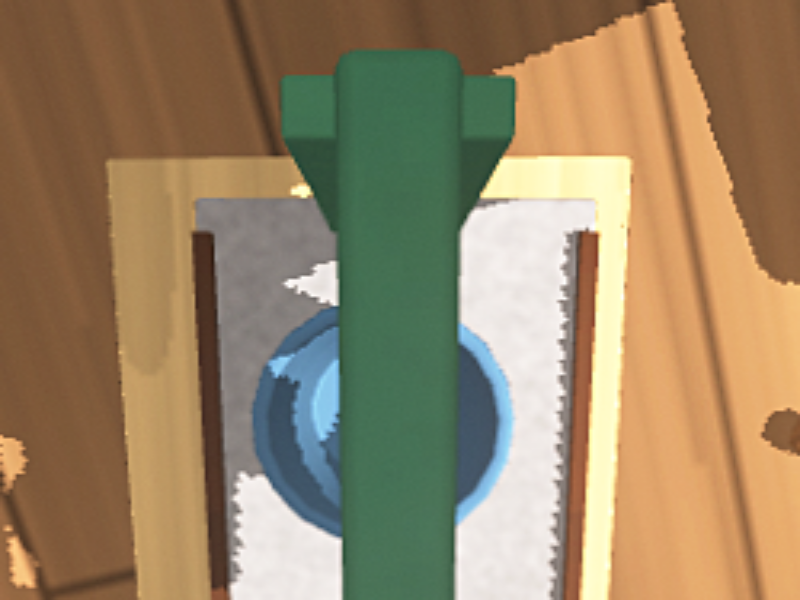

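The far floor edge is at row 66 and cols 191–317, against 68–69 and 191–317 predicted for level. That is a tilt of about 0.02 rad, and it is still.

```bash
python3 -c "
from rig import robot
print(robot.sign_off())"
```

```text
the job is handed in; nothing more can be done
None
```

The job is done and handed in at about 23 s of the 72 s allowed. `sign_off` gives no verdict, so these are my own checks.

- **Aim:** I held the thermometer for over 2 s with its nose about 11 cm from the blue cup's axis, 8 cm off the wall. By calculation it was within about 1 mm of the cup's middle. That figure relies on a cup position good to a few mm.
- **Return:** I laid the thermometer back in its tray and let go. The wrist camera put it about 2–6 mm from the tray centre along x and 6 mm along y, flat in the tray.
- **Lift:** I raised the carrier by its handle to about 10 cm above the boards. The jaws were still closing on the bar as the lift began, so they sit about 4 mm lower on it. Opening held at 17.5–17.7 mm and the load read about 5–6 N, with no sign of slip.
- **Final state:** The carrier tilts about 0.02 rad and is still. After the lift, the scene view showed both cups standing and the thermometer in its tray. The last close view showed only the blue cup. The bystanders in view looked in place, but I did not measure them again.

**Disagreement:** early estimates of the handle centre from the scene and top cameras differed by about 9 mm. A closer wrist view gave (0.632, 0.105), and I used that. The boards' edges in the same view gave a boards centre about 1 cm away, so the carrier may sit slightly off the boards' centre, within the limits.

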